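# Third hand at the clog nailing jig

### The arm

A 6-joint arm with a two-finger parallel gripper is mounted at the origin on the work surface. World frame = base frame: x ahead of the robot, y to its left, z up, the work surface at z = 0. Lengths are in m, angles in rad, forces in N, time in s.
With the tool pointing down it reaches from about 0.375 to 0.975 m from the base axis. Payload 3.8 kg.
Tool frame: the origin (TCP) lies on the centre line of the jaws, within the pads' length; the fingertips stand ctrl.tip_reach ahead of it and the grasp point (between the pads) is the TCP (ctrl.tip_reach is the distance from the TCP to the fingertips, in m); z points along the fingers, y is the line along which they close (so a half turn about z gives the same grasp; the last joint's range is limited). The gripper opens to 88 mm and grips with 3 to 60 N. Pads are 18 mm wide; open, the fingers measure 123 mm over their backs; the gripper's body (75 mm by 187 mm) begins 45 mm behind the grasp point.
Start: joints at [1.105, 0.264, 1.604, -0, 1.274, -0.037], TCP at [0.281, 0.614, 0.258] pointing down, gripper open.
Joint ranges: [-2.63, 2.63], [-0.94, 2.18], [0.31, 2.57], [-1.31, 4.45], [0, 2.66], [-2.55, 2.55]. Speed limits (rad/s): [2.57, 2.57, 3.14, 3.14, 3.14, 3.14].

### API

Orientations are given as a unit quaternion [w, x, y, z].
In Python, from station import ctrl gives the robot as it stands.
- The arm moves only by the tool send_rows, never from a script. Its argument "increments" is a list that holds one entry, the list of rows, each a list of 5 numbers: the closure in counts, from 0 (fully open) to 255 (shut), then the shift along the world's x, y, z in mm, then the turn about the world's z in rad. In form: [[[hand, tx, ty, tz, twist], ...]]. A call has 1 to 20 rows; each row is the pose to reach, as a shift and turn from the pose commanded when the call began; what a row does not reach only later rows make up. A row lasts 1/10 s, in which the tool goes at most 50 mm and 8.59 degrees, less where a joint would pass 70% of its speed; a pose out of reach is approached as far as the arm can. A call with a gripper value outside its range is refused whole. The fingers move at their own pace and stop on an object; "force" is the grip in N (left out, the last holds). Time passes only in rows, so rows that repeat a pose let the fingers close. It gives the time, the measured TCP pose, the force, the opening and the grip force at its end, in the units of the state.
- ctrl.sense(): the state, without advancing time (a new reading comes with each control period).
- ctrl.get_image(name): name is "side" or "top" or "wrist"; returns a dict with "image" (400x640x3 uint8, red, green, blue), "range_z" (400x640 float32, m along the optical axis (not along the pixel's ray), 0 where there is no reading), "fx", "fy", "cx", "cy" (pixels), "pose" (4x4, takes a point from camera to world coordinates). Camera axes: x right, y up, looking along -z (the intrinsics and any distortion apply to the point x, -y, -z); pixel columns grow to the right and rows downward; lengths in m; the calibration is good to about 2 mm. A picture is of the moment at which its call begins.
- ctrl.sign_off(): hands the job in; it is judged then, once.
The state is a dict: "time_s": time; "q": joint angles; "dq": joint speeds; "tau": joint torques, N m; "tcp_pos": TCP position; "tool_rot": TCP orientation; "force": force on the tool from outside, world axes, zero at the start; "ft_torque": the same for the moment, N m; "gripper_width": opening from 0.0 (shut) to 1.0 (fully open); "gripper_force": force on a finger pad.
Only numpy, scipy, OpenCV 4.12 (cv2) and the standard library are available. Lean on these libraries where they do the work, as an engineer would, in place of code of your own. Each camera call takes 0.05 s, during which the arm holds its last target. There are 200 camera calls.

### The job

Pick up the light wooden clog sole (not the dark one) and lay it flat on the grey nailing jig, insole up, its toe towards the cork-faced sprung stop and its length straight along the jig's centre line. Then push its toe squarely against the stop until the red pointer stands in the green band of the scale (about 12 N), and keep it there as a third hand for the cobbler who will tack the strap on: finish while still holding and pressing, do not let go. Never push the pointer into the red, and leave the other things on the bench where they are.

Things in the scene. Friction and masses are not known exactly. Their poses are not given: they have to be found in the camera images.
- sole: light beech clog sole, pale pink insole pad on top, 0.2 to 0.45 kg, 238 mm long, 30 mm thick. Origin: on its underside at the narrow waist; x to the toe, y across, z up. Grip the waist across y: parallel sides 52 mm apart, x = -45 to +5 mm. Heel end at x = -120; forefoot radius 40 at x = 62; toe radius 30 at x = 88, y = 8 mm. Starts flat on the bench, toe away from the robot, yaw up to 25 degrees
- sole_toe (a point): foremost point of the light sole's toe, 118 mm ahead of and 8 mm to the +y side of the sole's origin, 18 mm above its underside
- jig: nailing jig fixed to the bench: grey flat bed 360 x 170 mm, 12 mm high, white line along its middle. Origin on the bench plane; x along the line towards the stop, y across, z up. Bed from x = -155 to +205 mm. Scale on a ledge 14 mm above the bed at x = 105 to 167, y = -81 to -51 mm; spring housing 45 mm high at x = 178 to 200 mm
- bed_top (a point): point on the top face of the bed above the jig's origin (12 mm above the bench), axes as the jig's: the underside of the sole lies at this height when it is laid flat
- stop_face (a point): point on the stop's flat cork face that the toe is pressed against: on the centre line, 18 mm above the bed, at rest 110 mm ahead of the jig's origin; moves with the stop, axes as the jig's. The face is square to the centre line, 100 mm wide, 44 mm high; the stop is 14 mm thick
- stop (a joint): how far the sprung stop is pushed in along the jig's +x, in m: 0 at rest, 0.050 at its end. Spring 500 N/m without preload (8 N at 0.016, 16 N at 0.032), friction 0.2 N. The stop's red pointer shows it on the scale: white 0 to 0.016, green 0.016 to 0.032, yellow to 0.042, red beyond. The spring pushes the sole back if let go
- dark_sole: dark brown sole with a black insole pad, same shape, size and axes as the light one: leave it. It lies beside the light sole, on the other of the two places
- last1: yellow shoe last, 235 x 78 x 100 mm, origin under its middle, on the left of the bench; leave it
- last2: yellow shoe last like the other, on the right of the bench; leave it
- hammer: hammer, about 260 mm long, lying across the far side of the bench; leave it
- glue: glue can, 70 mm diameter, 110 mm high, at the right, between jig and last, origin under its middle; leave it
- tacks: steel bowl, 90 mm diameter, 35 mm high, on the far side left of the hammer, origin under its middle; leave it
Things that resemble listed ones, but are neither listed nor needed, are in the scene too. What is shaped like the sole but purple or turquoise is not meant.

How it is judged:
By the outcome, as a careful person would: the job done as asked, in the order asked, and still so for the second after the job is handed in, while the arm keeps its last pose, push and grip.
It also fails if it takes over 38 s, if anything falls off the work surface, if the arm or the gripper's body presses on something with over 40 N, if the wrist force passes 120 N, or if a joint passes its speed limit or range.

## Working session

There is one attempt and no reset: what is moved stays moved. The work goes in short steps, Python scripts to look and compute and a tool call to move; the robot and the scene stay as the last step left them, time stands still between calls to the robot, and variables do not carry over. Pictures are saved under pics/ and viewed, at most 10 in all, crops included, and the job is handed in when it is done.

Besides the shell and the picture viewer there is one more tool, called after "Request:" by a JSON object that holds its "fn" and its "kwargs". send_rows: Moves the arm, as the interface text tells. Its arguments: {"type":"object","properties":{"increments":{"type":"array","items":{"type":"array","items":{"type":"array","items":{"type":"number"}}}},"force":{"type":"number"}},"required":["increments"]}

```bash
ls; mkdir -p pics; python3 - <<'E'
from station import ctrl
import cv2,numpy as np
s=ctrl.sense();print(s['tcp_pos'],s['tool_rot'],ctrl.tip_reach,s['time_s'],s['force'])
for n in('top','side'):
    d=ctrl.get_image(n);print(n,d['fx'],d['fy'],d['cx'],d['cy'],d.keys());print(np.round(d['pose'],3))
    cv2.imwrite(f'pics/{n}0.png',d['image'][:,:,::-1]);np.savez(f'{n}0.npz',**{k:v for k,v in d.items() if not isinstance(v,(str,))})
E
```

```text
pics
[0.28033254 0.61328755 0.25639617] [-2.75988332e-04  2.12755041e-01  9.77104913e-01 -1.09822885e-03] 0.019 0.0 [0.0702419  0.21049049 0.29949925]
top 394.6113339311234 394.6113339311234 319.9385614561598 204.459490206904 dict_keys(['image', 'range_z', 'fx', 'fy', 'cx', 'cy', 'pose'])
[[ 0.028  0.987 -0.159  0.23 ]
 [-1.     0.026 -0.012 -0.027]
 [-0.008  0.159  0.987  1.522]
 [ 0.     0.     0.     1.   ]]
side 495.8892449736247 495.8892449736247 328.4872836911996 201.80287493303143 dict_keys(['image', 'range_z', 'fx', 'fy', 'cx', 'cy', 'pose'])
[[ 0.818  0.316 -0.48  -0.269]
 [-0.574  0.426 -0.699 -1.1  ]
 [-0.017  0.848  0.53   0.893]
 [ 0.     0.     0.     1.   ]]
```

View pics/top0.png

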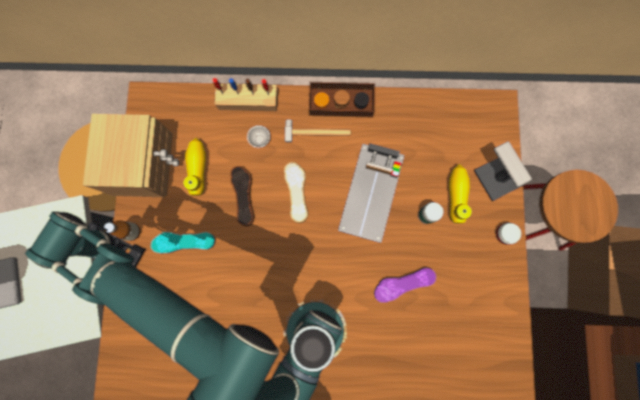

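View pics/side0.png

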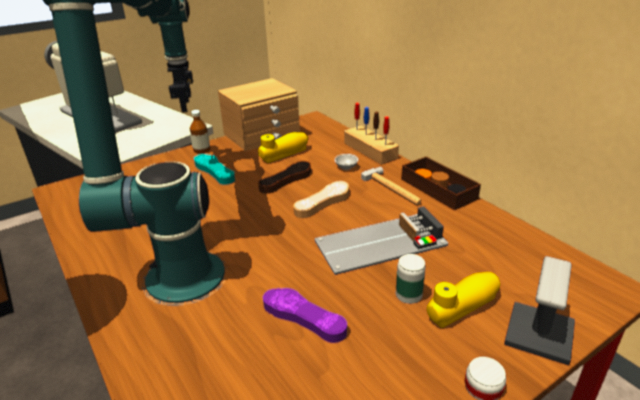

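Top picture: the candidates are the light sole (296,192), dark (243,196), turquoise (183,243) and purple (405,284). I choose the light one at (296,192). The jig runs from (360,240) to (382,150), with the stop at the far end and the scale at (396,168).

```bash
cat >h.py <<'E'
import numpy as np,cv2
def rays(d,px,z):
    px=np.atleast_2d(px).astype(float);P=np.array(d['pose'])
    v=np.c_[(px[:,0]-d['cx'])/d['fx'],-(px[:,1]-d['cy'])/d['fy'],-np.ones(len(px))]@P[:3,:3].T
    o=P[:3,3];return o+v*((z-o[2])/v[:,2])[:,None]
def project(d,p):
    P=np.array(d['pose']);c=(np.atleast_2d(p)-P[:3,3])@P[:3,:3]
    return np.c_[d['cx']+d['fx']*c[:,0]/-c[:,2],d['cy']-d['fy']*c[:,1]/-c[:,2]]
def cloud(d):
    r=d['range_z'];v,u=np.mgrid[:400,:640];P=np.array(d['pose'])
    c=np.stack([(u-d['cx'])/d['fx']*r,-(v-d['cy'])/d['fy']*r,-r],-1);w=c@P[:3,:3].T+P[:3,3];w[r==0]=np.nan;return w
def largest(m,near=None):
    cs,_=cv2.findContours(m.astype(np.uint8),cv2.RETR_EXTERNAL,cv2.CHAIN_APPROX_NONE)
    if near is not None: cs=[c for c in cs if cv2.pointPolygonTest(c,near,False)>=0] or cs
    c=max(cs,key=cv2.contourArea);o=np.zeros(m.shape,np.uint8);cv2.drawContours(o,[c],-1,1,-1);return c[:,0,:],o>0
E
python3 - <<'E'
from h import *
d=dict(np.load('top0.npz'));im=d['image'];hsv=cv2.cvtColor(im,cv2.COLOR_RGB2HSV)
print(im[192,296],hsv[192,296],im[205,365],hsv[205,365],im[180,320],hsv[180,320])
m=(hsv[...,1]<110)&(hsv[...,2]>170);m[:,:270]=0;m[:,325:]=0;m[:150]=0;m[235:]=0
c,o=largest(m);v,u=np.nonzero(o)
p=rays(d,np.c_[u,v],.027)[:,:2];mu=p.mean(0);w,V=np.linalg.eigh(np.cov(p.T));a=V[:,1]*np.sign(V[0,1])
t=(p-mu)@a;print('sole',mu,np.degrees(np.arctan2(a[1],a[0])),t.min(),t.max(),o.sum())
for k in np.arange(-.12,.13,.02):
    s=((p-mu)@[-a[1],a[0]])[abs(t-k)<.006]; print(round(k,2),s.min().round(3),s.max().round(3)) if len(s) else 0
W=cloud(d);print('z sole',np.nanmedian(W[o][:,2]),'jig',W[205,365],'bench',W[200,325])
m=(hsv[...,1]<70)&(hsv[...,2]>90);m[:,:330]=0;m[:,410:]=0;m[:140]=0;m[250:]=0
c,o=largest(m,(360,200));r=cv2.minAreaRect(c);b=cv2.boxPoints(r);print(b);q=rays(d,b,.012)[:,:2];print(q,np.linalg.norm(q-np.roll(q,1,0),axis=1))
x=cv2.resize(im[130:260,260:430],None,fx=4,fy=4,interpolation=cv2.INTER_CUBIC);cv2.imwrite('pics/crop.png',x[:,:,::-1])
E
```

```text
[225 222 199] [ 27  29 225] [187 181 174] [ 16  18 187] [186 117  64] [ 13 167 186]
sole [0.52094662 0.08484415] 9.411892380751627 -0.11941061866847913 0.11308215071771155 902
-0.12 -0.012 0.015
-0.1 -0.03 0.031
-0.08 -0.029 0.03
-0.06 -0.027 0.028
-0.04 -0.025 0.025
-0.02 -0.025 0.023
0.0 -0.024 0.024
0.02 -0.03 0.028
0.04 -0.037 0.034
0.06 -0.04 0.036
0.08 -0.037 0.037
0.1 -0.024 0.031
z sole 0.030387135902946838 jig [ 0.47525296 -0.18377246  0.00782444] bench [ 0.49173936 -0.02800524  0.00233733]
[[337.74496 230.31807]
 [362.44412 141.40114]
 [405.14902 153.2636 ]
 [380.44986 242.18053]]
[[ 0.37344399 -0.07992744]
 [ 0.73035768 -0.17064155]
 [ 0.68592181 -0.33977338]
 [ 0.33256464 -0.24361753]] [0.16871742 0.36826137 0.17487173 0.36620655]
```

View pics/crop.png

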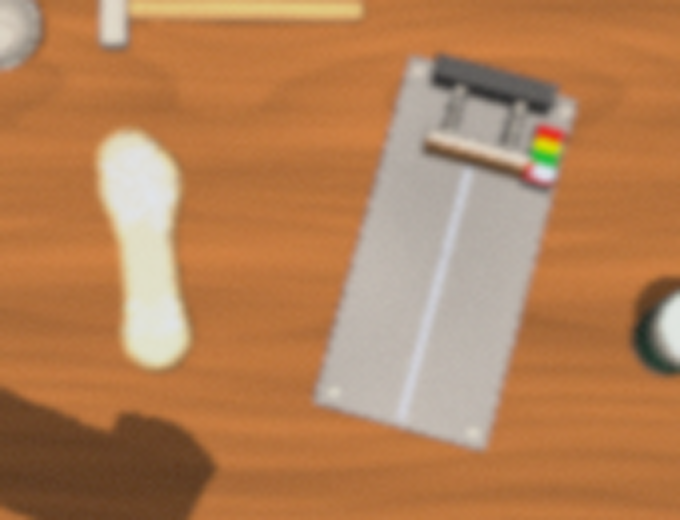

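The crop confirms the choice: the light sole has its toe at the far end, at about (296,165) in the top image. The jig's stop and scale are at its far end.

Request:
{"fn": "send_rows", "kwargs": {"increments": [[[0,60,-133,0,0.15],[0,110,-266,0,0.29],[0,165,-400,0,0.44],[0,219,-532,0,0.586],[0,219,-532,0,0.586],[0,219,-532,0,0.586],[0,219,-532,0,0.586],[0,219,-532,0,0.586],[0,219,-532,0,0.586],[0,219,-532,0,0.586],[0,219,-532,0,0.586],[0,219,-532,0,0.586],[0,219,-532,0,0.586],[0,219,-532,0,0.586],[0,219,-532,0,0.586],[0,219,-532,0,0.586],[0,219,-532,0,0.586],[0,219,-532,0,0.586]]], "force": 50}}

```text
time_s: 1.9
tcp_pos: [0.4994, 0.0827, 0.2577]
tool_rot: [-0.0, -0.079, 0.997, 0.0]
force: [-0.3, -0.7, -0.9]
gripper_width: 1.001
gripper_force: 0.0
```

```bash
python3 - <<'E'
from station import ctrl
from h import *
s=ctrl.sense();print(s['tcp_pos'],s['tool_rot'],s['time_s'],s['force'])
d=ctrl.get_image('wrist');np.savez('w1.npz',**d);print(np.round(d['pose'],3),d['fx'])
im=d['image'].copy()
for k in [(.521,.085,.03),(.499,.081,.03)]:
    u,v=project(d,k)[0];cv2.circle(im,(int(u),int(v)),4,(255,0,0),1)
cv2.imwrite('pics/w1.png',im[:,:,::-1])
E
```

```text
[0.49939424 0.08270772 0.25771161] [-1.86150347e-05 -7.92544233e-02  9.96854420e-01  2.30368433e-05] 1.9 [-0.30015002 -0.66273287 -0.87996312]
[[-0.159 -0.937 -0.312  0.419]
 [ 0.987 -0.15  -0.051  0.069]
 [ 0.001 -0.316  0.949  0.384]
 [ 0.     0.     0.     1.   ]] 312.84584292384403
```

View pics/w1.png

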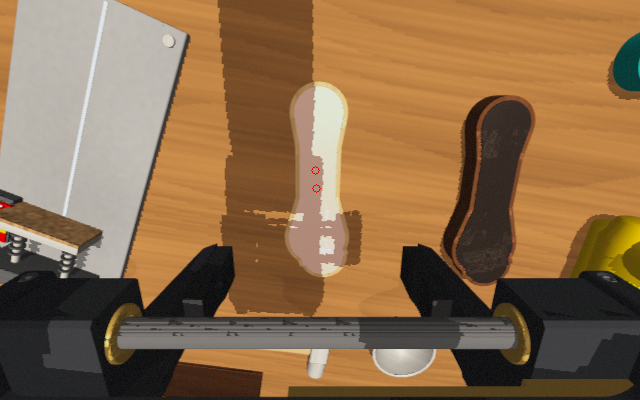

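The wrist view shows the light sole, half in shadow, from heel (318,85) to toe (320,275). The markers sit on its waist, and the jig and its white line are at the left. I'll segment it by height.

```bash
python3 - <<'E'
from h import *
d=dict(np.load('w1.npz'));W=cloud(d)
m=(W[...,2]>.02)&(W[...,2]<.045);m[:,:270]=0;m[:,370:]=0;m[:70]=0;m[290:]=0
c,o=largest(m,(318,180));P=W[o];p=P[:,:2];print('z',np.nanmedian(P[:,2]),o.sum(), 'bench',np.nanmedian(W[60:75,250:270,2]))
v,u=np.nonzero(o);p=rays(d,np.c_[u,v],.03)[:,:2]
mu=p.mean(0);w,V=np.linalg.eigh(np.cov(p.T));a=V[:,1]*np.sign(V[0,1]);n=np.array([-a[1],a[0]])
t=(p-mu)@a;s=(p-mu)@n;print(mu,np.degrees(np.arctan2(a[1],a[0])),t.min(),t.max(),s.min(),s.max())
mid=[]
for k in np.arange(-.11,.12,.01):
    e=s[abs(t-k)<.003];mid.append((k,e.min(),e.max()));print(*np.round((k,e.min()*1e3,e.max()*1e3,(e.min()+e.max())*500),2))
# waist and heel mid line (straight parts), t<0.0
M=np.array([( k,(x+y)/2) for k,x,y in mid if k<0.005]);f=np.polyfit(M[:,0],M[:,1],1);b=np.arctan(f[0])
yaw=np.arctan2(a[1],a[0])+b
print('yaw',np.degrees(yaw))
A=np.array([np.cos(yaw),np.sin(yaw)]);N=np.array([-A[1],A[0]])
c0=mu+n*f[1];T=(p-c0)@A;S=(p-c0)@N
o1=c0+A*(T.min()+.120);o2=c0+A*(T.max()-.118);print('origin',o1,o2,'toe y',S[T>T.max()-.004].mean(), 'ext',S.min(),S.max())
# jig line
hsv=cv2.cvtColor(d['image'],cv2.COLOR_RGB2HSV);im=d['image'].astype(int)
L=[]
for r in range(10,200,10):
    row=im[r,40:125].sum(1);j=row.argmax();L.append((40+j,r))
L=np.array(L);print(L.T);q=rays(d,L,.0125)[:,:2]
vx,vy,x0,y0=cv2.fitLine(q.astype(np.float32),cv2.DIST_HUBER,0,.002,.01).ravel();print('jig yaw',np.degrees(np.arctan2(vy,vx)),x0,y0)
E
```

```text
z 0.03030578008477902 9669 bench -0.0004243404851430599
[0.51355919 0.08613964] 9.272244719753887 -0.11180095185296912 0.12483100664927095 -0.041492440047259896 0.038107877444081215
-0.11 -13.94 15.82 0.94
-0.1 -24.82 26.68 0.93
-0.09 -29.41 31.26 0.92
-0.08 -30.8 32.58 0.89
-0.07 -29.93 31.69 0.88
-0.06 -28.04 29.74 0.85
-0.05 -27.1 27.78 0.34
-0.04 -25.18 25.83 0.32
-0.03 -25.43 24.91 -0.26
-0.02 -25.65 25.1 -0.28
-0.01 -25.91 25.32 -0.29
-0.0 -26.14 24.34 -0.9
0.01 -26.37 24.54 -0.92
0.02 -29.0 25.92 -1.54
0.03 -31.67 28.54 -1.57
0.04 -34.39 31.2 -1.59
0.05 -37.11 33.88 -1.62
0.06 -39.93 36.63 -1.65
0.07 -41.49 38.11 -1.69
0.08 -40.48 37.06 -1.71
0.09 -36.99 37.46 0.24
0.1 -30.95 35.16 2.11
0.11 -23.56 32.79 4.62
yaw 8.319408956064422
origin [0.52175174 0.08677921] [0.52036941 0.08657707] toe y 0.008416652695101593 ext -0.03973834951364852 0.03983204805739131
[[104 101  99  97  96  93  92  90  87  86  85  82  81  79  76  74  72  71
   69]
 [ 10  20  30  40  50  60  70  80  90 100 110 120 130 140 150 160 170 180
  190]]
jig yaw -14.162336 0.4658237 -0.18848227
```

Request:
{"fn": "send_rows", "kwargs": {"increments": [[[0,2,1,-50,-0.014],[0,2,1,-100,-0.014],[0,2,1,-150,-0.014],[0,2,1,-190,-0.014],[0,2,1,-215,-0.014],[0,2,1,-228,-0.014],[0,2,1,-234,-0.014],[0,2,1,-234,-0.014],[0,2,1,-234,-0.014],[255,2,1,-234,-0.014],[255,2,1,-234,-0.014],[255,2,1,-234,-0.014],[255,2,1,-234,-0.014],[255,2,1,-234,-0.014],[255,2,1,-234,-0.014],[255,2,1,-234,-0.014],[255,2,1,-234,-0.014]]], "force": 50}}

```text
time_s: 3.65
tcp_pos: [0.5018, 0.083, 0.024]
tool_rot: [0.0, -0.072, 0.997, 0.0]
force: [-1.4, 0.6, 4.5]
gripper_width: 0.585
gripper_force: 50.0
```

Request:
{"fn": "send_rows", "kwargs": {"increments": [[[255,0,0,20,0],[255,0,0,50,0],[255,0,0,80,0],[255,-6,-40,80,-0.06],[255,-13,-85,80,-0.13],[255,-20,-130,80,-0.2],[255,-26,-175,80,-0.26],[255,-32,-220,80,-0.32],[255,-37,-250,80,-0.37],[255,-39,-265,80,-0.392],[255,-39,-271,80,-0.392],[255,-39,-271,80,-0.392],[255,-39,-271,80,-0.392],[255,-39,-271,80,-0.392]]]}}

```text
time_s: 5.05
tcp_pos: [0.4627, -0.1868, 0.1034]
tool_rot: [-0.0, 0.123, 0.992, 0.0]
force: [1.0, -0.1, -3.4]
gripper_width: 0.586
gripper_force: 50.0
```

```bash
python3 - <<'E'
from station import ctrl
from h import *
s=ctrl.sense();print(s['tcp_pos'],s['tool_rot'],s['time_s'],s['force'])
d=ctrl.get_image('wrist');np.savez('w2.npz',**d);im=d['image'].copy()
cv2.imwrite('pics/w2.png',im[:,:,::-1])
E
```

```text
[ 0.46270084 -0.1868072   0.10344936] [-2.81947520e-04  1.23139952e-01  9.92389244e-01  2.46678825e-04] 5.05 [ 0.97939556 -0.10457201 -3.37184058]
```

View pics/w2.png

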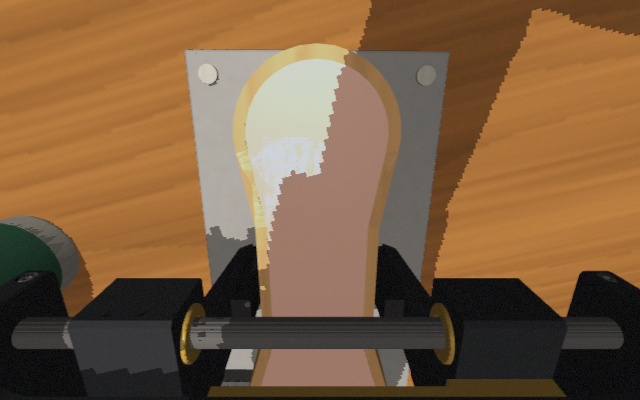

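The wrist view shows the sole held centred over the bed. The bed's rear corners are at (187,52) and (448,52), and the heel overlies the rear edge. I'll measure jig and held sole.

```bash
python3 - <<'E'
from h import *
d=dict(np.load('w2.npz'));W=cloud(d);hsv=cv2.cvtColor(d['image'],cv2.COLOR_RGB2HSV)
g=(hsv[...,1]<70)&(W[...,2]<.03)
fit=lambda q:cv2.fitLine(q.astype(np.float32),cv2.DIST_HUBER,0,.001,.01).ravel()
Lp=[];Rp=[]
for r in range(65,215,5):
    row=np.nonzero(g[r])[0];l=row[(row>170)&(row<225)];x=row[(row>400)&(row<465)]
    if len(l):Lp.append((l.min(),r))
    if len(x) and r<215:Rp.append((x.max(),r))
E=[]
for nm,pp in(('L',Lp),('R',Rp)):
    q=rays(d,pp,.012)[:,:2];f=fit(q);E.append(f);print(nm,np.degrees(np.arctan2(f[1]*np.sign(f[0]),abs(f[0]))),f[2:],pp[0],pp[-1])
B=[(c,np.nonzero(g[40:70,c])[0].min()+40) for c in list(range(195,240,5))+list(range(405,445,5)) if g[40:70,c].any()]
q=rays(d,B,.012)[:,:2];f=fit(q);print('back',np.degrees(np.arctan2(f[1],f[0])),f[2:])
n=np.array([f[1],-f[0]]); n*=np.sign(n[0]);yaw=np.arctan2(n[1],n[0])
u=np.array([np.cos(np.radians(-14.16)),np.sin(np.radians(-14.16))]);v=np.array([-u[1],u[0]])
yl=np.array(E[0][2:])@v;yr=np.array(E[1][2:])@v;print('width',abs(yl-yr),'centre v',(yl+yr)/2,'line v from w1',np.array([.4658,-.1885])@v)
back=f[2:]@u;org=u*(back+.155)+v*(yl+yr)/2;print('jig origin',org,'yaw back-n',np.degrees(yaw))
P=(W[...,2]>.095)&(W[...,2]<.125);P[245:]=0;P[:,:225]=0;P[:,410:]=0;c,o=largest(P,(315,150));r,cc=np.nonzero(o);print('sole top z',np.nanmedian(W[o][:,2]))
p=rays(d,np.c_[cc,r],.1095)[:,:2];t=p@u;s=p@v;print('heel t',t.min()-org@u)
M=np.array([(k,(s[abs(t-k)<.002].min()+s[abs(t-k)<.002].max())/2) for k in np.arange(t.min()+.012,t.max()-.004,.005)]);f=np.polyfit(M[:,0],M[:,1],1)
print('rel yaw deg',np.degrees(np.arctan(f[0])),'mid y',np.round((M[:,1]-org@v)*1e3,2))
E
```

```text
L -14.551125 [ 0.3823557  -0.25343066] (np.int64(186), 65) (np.int64(203), 210)
R -14.530078 [ 0.4308851  -0.09326458] (np.int64(447), 65) (np.int64(429), 210)
back 75.57772 [ 0.35702282 -0.15833935]
width 0.16717143441090568 centre v -0.06860893049731277 line v from w1 -0.0688237870033092
jig origin [ 0.50672155 -0.19860276] yaw back-n -14.422278
sole top z 0.11015821297614041
heel t -0.14489486574775917
rel yaw deg 0.12910913270515645 mid y [0.43 0.43 0.44 0.25 0.43 0.43 0.45 0.45 0.47 0.47 0.46 0.48 0.59]
```

Request:
{"fn": "send_rows", "kwargs": {"increments": [[[255,0,0,-20,-0.006],[255,0,0,-40,-0.006],[255,0,0,-55,-0.006],[255,0,0,-62,-0.006],[255,0,0,-65,-0.006],[255,0,0,-66,-0.006],[255,0,0,-67,-0.006],[255,0,0,-67,-0.006]]]}}

```text
time_s: 5.9
tcp_pos: [0.4633, -0.1884, 0.0374]
tool_rot: [0.001, 0.127, 0.992, -0.0]
force: [0.0, -0.0, -4.5]
gripper_width: 0.587
gripper_force: 50.0
```

Request:
{"fn": "send_rows", "kwargs": {"increments": [[[255,0,0,-0.5,0],[255,0,0,-1,0],[255,0,0,-1,0],[255,0,0,-1,0],[255,0,0,-1,0]]]}}

```text
time_s: 6.4
tcp_pos: [0.463, -0.1883, 0.036]
tool_rot: [0.0, 0.127, 0.992, -0.0]
force: [-0.2, 0.8, -2.6]
gripper_width: 0.586
gripper_force: 50.0
```

```bash
python3 - <<'E'
from station import ctrl
s=ctrl.sense();print(s['tcp_pos'],s['tool_rot'],s['force'],s['ft_torque'])
E
```

```text
[ 0.46296357 -0.18831154  0.03596771] [ 3.58391594e-04  1.27104724e-01  9.91889231e-01 -1.19581009e-04] [-0.22367368  0.82380106 -2.64069358] [-0.02221801  0.01289336  0.03203087]
```

Request:
{"fn": "send_rows", "kwargs": {"increments": [[[255,0.2,0.6,0,0],[255,0.2,0.6,-0.6,0],[255,0.2,0.6,-1.2,0],[255,0.2,0.6,-1.2,0],[255,0.2,0.6,-1.2,0]]]}}

```text
time_s: 6.9
tcp_pos: [0.4631, -0.1877, 0.0359]
tool_rot: [0.0, 0.127, 0.992, -0.0]
force: [-4.6, 0.0, 9.6]
gripper_width: 0.582
gripper_force: 50.0
```

Request:
{"fn": "send_rows", "kwargs": {"increments": [[[255,0,0,0.6,0],[255,3.9,-1,0.6,0],[255,7.7,-2,0.6,0],[255,11.6,-3,0.6,0],[255,15.5,-4,0.6,0],[255,19.4,-5,0.6,0],[255,23.2,-6,0.6,0],[255,27.1,-7,0.6,0],[255,31,-8,0.6,0],[255,31,-8,0.6,0],[255,31,-8,0.6,0]]]}}

```text
time_s: 8.0
tcp_pos: [0.4902, -0.1945, 0.0359]
tool_rot: [-0.004, 0.127, 0.992, 0.001]
force: [-15.7, 2.9, 20.0]
gripper_width: 0.586
gripper_force: 50.0
```

```bash
python3 - <<'E'
from station import ctrl
from h import *
s=ctrl.sense();print(s['tcp_pos'],s['tool_rot'],s['force'],s['ft_torque'])
for n in('top','side'):
    d=ctrl.get_image(n);np.savez(n+'3.npz',**d)
    im=d['image'];im=im[130:260,300:430] if n=='top' else im[170:280,300:460]
    cv2.imwrite(f'pics/{n}3.png',cv2.resize(im,None,fx=4,fy=4,interpolation=cv2.INTER_CUBIC)[:,:,::-1])
E
```

```text
[ 0.49020678 -0.19449778  0.03588778] [-4.38475615e-03  1.26781443e-01  9.91920684e-01  7.72701702e-04] [-15.68732092   2.93598965  20.02151869] [ 0.45241357  2.22008508 -0.00475008]
```

View pics/side3.png

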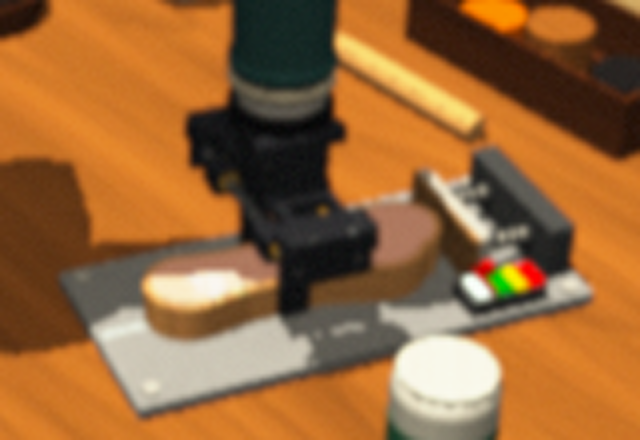

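View pics/top3.png

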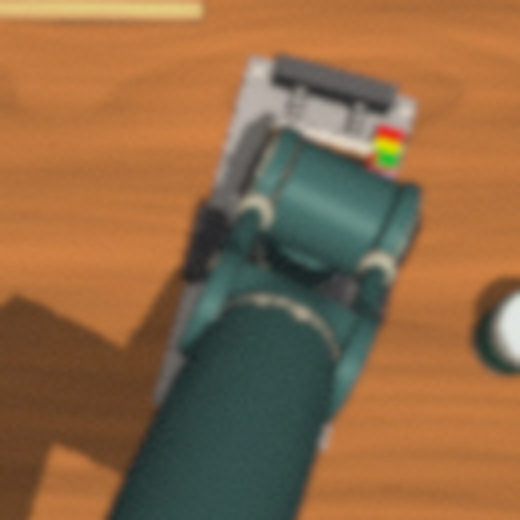

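Both views show the sole flat on the bed with its toe at the stop and the pointer low on the scale, around the white–green border. I'll ease the downward press, push further, and measure the stop from the depth image.

Request:
{"fn": "send_rows", "kwargs": {"increments": [[[255,0,0,0.6,0],[255,1.9,-0.5,1.1,0],[255,3.9,-1,1.1,0],[255,5.8,-1.5,1.1,0],[255,7.7,-2,1.1,0],[255,9.7,-2.5,1.1,0],[255,9.7,-2.5,1.1,0],[255,9.7,-2.5,1.1,0]]]}}

```text
time_s: 8.9
tcp_pos: [0.4973, -0.1962, 0.0359]
tool_rot: [-0.007, 0.127, 0.992, 0.001]
force: [-20.3, 3.5, 19.1]
gripper_width: 0.587
gripper_force: 50.0
```

```bash
cat >m.py <<'E'
from station import ctrl
from h import *
import sys
s=ctrl.sense();print(s['time_s'],s['tcp_pos'],s['tool_rot'],s['force'],s['ft_torque'])
yaw=np.radians(-14.45);u=np.array([np.cos(yaw),np.sin(yaw)]);v=np.array([-u[1],u[0]]);O=np.array([.5067,-.1986])
print('tcp jig',(s['tcp_pos'][:2]-O)@u,(s['tcp_pos'][:2]-O)@v)
for n in('top','side'):
    d=ctrl.get_image(n);W=cloud(d);X=(W[...,:2]-O)@u;Y=(W[...,:2]-O)@v;Z=W[...,2]
    np.savez(n+'4.npz',**d)
    m=(abs(Y)<.052)&(X>.09)&(X<.21)&(Z>.046)&(Z<.065)
    h=np.histogram(X[m],np.arange(.09,.212,.004));print(n,'stop/housing x hist',[(round(b,3),int(c)) for c,b in zip(h[0],h[1]) if c])
    sc=np.array([[.105+k/1000,0] for k in(0,)])
    hsv=cv2.cvtColor(d['image'],cv2.COLOR_RGB2HSV);g=rays(d,np.stack(np.meshgrid(np.arange(640),np.arange(400)),-1).reshape(-1,2),.026)[:,:2].reshape(400,640,2)-O
    gx=g@u;gy=g@v;reg=(gx>.09)&(gx<.18)&(gy<-.045)&(gy>-.09)&(hsv[...,1]>150)&(hsv[...,2]>70);H=hsv[...,0]
    for c,a in(('green',(H>45)&(H<80)),('yellow',(H>24)&(H<34)),('red',(H<6)|(H>174))):
        k=reg&a;print(n,c,k.sum(),np.round(np.percentile(gx[k],[2,50,98])*1e3) if k.any() else '', np.round(np.percentile(gy[k],[2,50,98])*1e3) if k.any() else '')
im=cv2.resize(d['image'][195:265,385:465],None,fx=8,fy=8,interpolation=cv2.INTER_CUBIC);cv2.imwrite(sys.argv[1],im[:,:,::-1])
E
python3 m.py pics/s4.png
```

```text
8.9 [ 0.49727497 -0.19615764  0.03585183] [-0.00710256  0.12671266  0.99191314  0.00133057] [-20.25492137   3.50496942  19.14941528] [ 0.50806115  2.78163541 -0.07923752]
tcp jig -0.009736330693387925 1.322335639507282e-05
top stop/housing x hist [(np.float64(0.118), 1), (np.float64(0.122), 3), (np.float64(0.126), 16), (np.float64(0.13), 17), (np.float64(0.134), 25), (np.float64(0.138), 10), (np.float64(0.15), 2), (np.float64(0.158), 1), (np.float64(0.17), 9), (np.float64(0.174), 37), (np.float64(0.178), 24), (np.float64(0.182), 31), (np.float64(0.186), 23), (np.float64(0.19), 27), (np.float64(0.194), 16)]
top green 5 [132. 134. 136.] [-79. -71. -68.]
top yellow 10 [135. 144. 148.] [-81. -70. -63.]
top red 9 [157. 159. 162.] [-81. -72. -61.]
side stop/housing x hist [(np.float64(0.09), 2), (np.float64(0.094), 1), (np.float64(0.098), 1), (np.float64(0.102), 1), (np.float64(0.106), 1), (np.float64(0.11), 1), (np.float64(0.114), 1), (np.float64(0.122), 10), (np.float64(0.126), 60), (np.float64(0.13), 25), (np.float64(0.134), 34), (np.float64(0.138), 19), (np.float64(0.142), 2), (np.float64(0.154), 1), (np.float64(0.17), 3), (np.float64(0.174), 61), (np.float64(0.178), 33), (np.float64(0.182), 32), (np.float64(0.186), 20), (np.float64(0.19), 27), (np.float64(0.194), 17), (np.float64(0.198), 2)]
side green 3 [133. 136. 136.] [-82. -81. -77.]
side yellow 18 [138. 145. 149.] [-84. -68. -55.]
side red 40 [134. 162. 170.] [-84. -64. -47.]
```

View pics/s4.png

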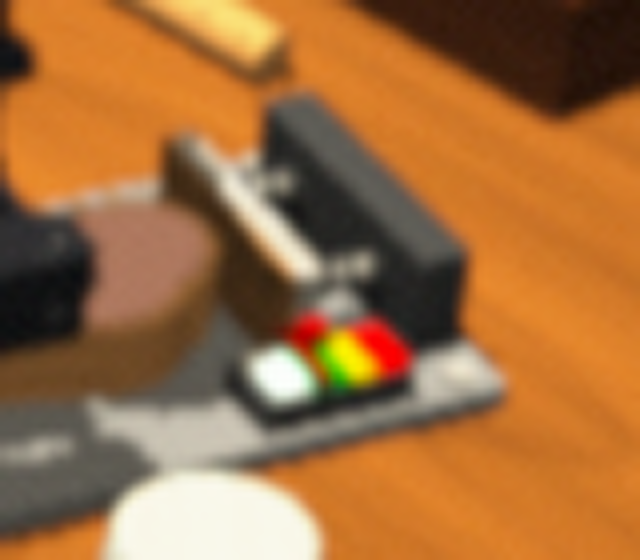

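The crop shows the red pointer at (305,340), just at the start of the green band, so the stop is about 18 mm in. I need about 6 mm more. First I'll check that the sole lies flat.

```bash
cat >f.py <<'E'
from station import ctrl
from h import *
d=ctrl.get_image('wrist');yaw=np.radians(-14.45);u=np.array([np.cos(yaw),np.sin(yaw)]);v=np.array([-u[1],u[0]]);O=np.array([.5067,-.1986])
W=cloud(d);X=(W[...,:2]-O)@u;Y=(W[...,:2]-O)@v;Z=W[...,2]
def fit(m,n):
    A=np.c_[X[m],Y[m],np.ones(m.sum())];b=Z[m];c=np.linalg.lstsq(A,b,rcond=None)[0];k=abs(A@c-b)<.004;c=np.linalg.lstsq(A[k],b[k],rcond=None)[0]
    print(n,m.sum(),'slopes deg x,y',np.degrees(c[:2]),'z at heel,origin',c[2]-.1*c[0],c[2])
R=np.zeros(X.shape,bool);R[:240]=1
fit(R&(Z>.034)&(Z<.052)&(abs(Y)<.022)&(X<0),'sole');fit(R&(Z<.02)&(Z>.004)&(abs(Y)<.078)&(X>-.15)&(X<0),'bed')
m=R&(Z>.034)&(Z<.055)&(abs(Y)<.05)
print('heel x',np.percentile(X[m],.3));M=[]
for k in np.arange(-.10,-.04,.005):
    y=Y[m&(abs(X-k)<.0025)]
    if len(y)>5:M.append((k,(y.min()+y.max())/2))
M=np.array(M);print('rel yaw',np.degrees(np.polyfit(M[:,0],M[:,1],1)[0]),'mid y mm',np.round(M[:,1]*1e3,1))
m=R&(Z<.02)&(Z>.005)&(abs(Y)<.095)&(X>-.17)&(cv2.cvtColor(d['image'],cv2.COLOR_RGB2HSV)[...,1]<70)
print('bed y ext',np.percentile(Y[m],[.5,99.5]),'x min',np.percentile(X[m],.5))
E
python3 f.py
```

```text
sole 21453 slopes deg x,y [0.34295816 0.05495701] z at heel,origin 0.042271498162902384 0.04287007306922994
bed 51891 slopes deg x,y [-0.02076039  0.02360778] z at heel,origin 0.011541975227988416 0.011505741511152795
heel x -0.10852037136201434
rel yaw -0.11229998594086955 mid y mm [-0.1  0.1 -0.  -0.1  0.  -0.2  0.1 -0.  -0.2 -0.2 -0.  -0. ]
bed y ext [-0.08409802  0.08286467] x min -0.1304634683146494
```

Request:
{"fn": "send_rows", "kwargs": {"increments": [[[255,0,0,0.8,0],[255,1.9,-0.5,0.8,0],[255,3.9,-1,0.8,0],[255,5.8,-1.5,0.8,0],[255,7.8,-2,0.8,0],[255,7.8,-2,0.8,0],[255,7.8,-2,0.8,0],[255,7.8,-2,0.8,0],[255,7.8,-2,0.8,0],[255,7.8,-2,0.8,0]]]}}

```text
time_s: 10.05
tcp_pos: [0.5033, -0.1976, 0.0359]
tool_rot: [-0.009, 0.127, 0.992, 0.002]
force: [-23.6, 4.3, 20.0]
gripper_width: 0.587
gripper_force: 50.0
```

```bash
python3 m.py pics/s5.png; python3 f.py
```

```text
10.05 [ 0.50327589 -0.1975624   0.03585935] [-0.00898439  0.12670125  0.9918987   0.0017419 ] [-23.64544396   4.30727366  19.96448103] [ 0.5340663   3.27464495 -0.02208484]
tcp jig -0.0035747119471788145 0.0001503394391552418
top stop/housing x hist [(np.float64(0.11), 1), (np.float64(0.13), 2), (np.float64(0.134), 12), (np.float64(0.138), 19), (np.float64(0.142), 17), (np.float64(0.146), 1), (np.float64(0.154), 1), (np.float64(0.17), 7), (np.float64(0.174), 35), (np.float64(0.178), 27), (np.float64(0.182), 23), (np.float64(0.186), 31), (np.float64(0.19), 25), (np.float64(0.194), 16)]
top green 0  
top yellow 10 [140. 144. 147.] [-81. -73. -65.]
top red 10 [155. 159. 162.] [-81. -69. -61.]
side stop/housing x hist [(np.float64(0.098), 1), (np.float64(0.102), 3), (np.float64(0.118), 2), (np.float64(0.13), 35), (np.float64(0.134), 45), (np.float64(0.138), 29), (np.float64(0.142), 24), (np.float64(0.146), 9), (np.float64(0.154), 1), (np.float64(0.158), 1), (np.float64(0.166), 2), (np.float64(0.17), 2), (np.float64(0.174), 53), (np.float64(0.178), 42), (np.float64(0.182), 24), (np.float64(0.186), 25), (np.float64(0.19), 24), (np.float64(0.194), 16)]
side green 11 [128. 130. 133.] [-80. -70. -55.]
side yellow 25 [133. 141. 149.] [-84. -71. -54.]
side red 42 [140. 161. 170.] [-84. -63. -47.]
sole 21452 slopes deg x,y [0.33677007 0.04966903] z at heel,origin 0.04224755945641397 0.04283533411297775
bed 51768 slopes deg x,y [-0.01417183  0.02189475] z at heel,origin 0.011540589502221192 0.01151585499516424
heel x -0.10252187224692506
rel yaw -0.0461009573658378 mid y mm [ 0.3  0.4  0.   0.2  0.4  0.3  0.2  0.2  0.3 -0.   0.3  0.3]
bed y ext [-0.08408401  0.0828026 ] x min -0.12450792277328357
```

View pics/s5.png

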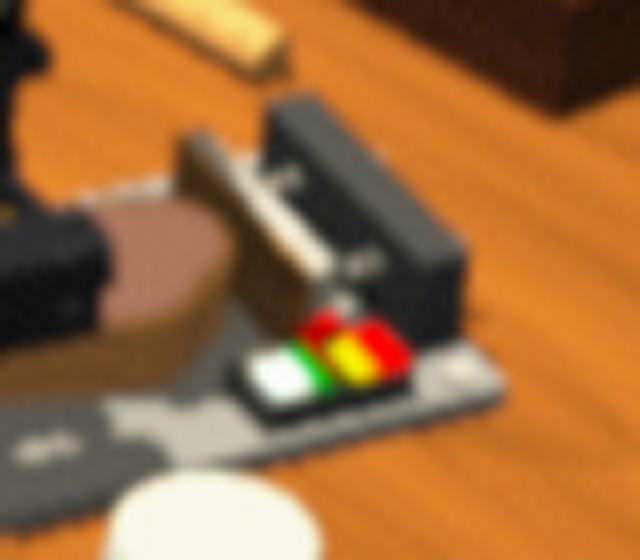

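The pointer tip at (322,330) is now in the green band. Arm position and depth both put the stop about 24 mm in (≈12 N), and the sole is straight, flat and held.

```bash
python3 -c "
from station import ctrl
print(ctrl.sign_off())"
```

```text
the job is handed in; nothing more can be done
None
```

The light sole lies on the jig, insole up and straight along the centre line (toe raised about 0.3° by the depth image), and the gripper is still holding its toe against the stop, pushed in about 24 mm (≈12 N) with the pointer in the green; the job is handed in.

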